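# Ballast the bench pull gauge, check it, and clear away

### The job

First get the pull gauge ready: lift all the brass weights out of the blue bin, stand them upright in the gauge's black ballast tray, and push the red drag pointer back to zero. Then pull the sprung handle out until it has carried the red pointer level with the green mark, hold it there for two seconds and let the slide go fully home, leaving the pointer at the mark. Last, stand all the weights back in the bin, where the little jar stays throughout, and leave everything else on the bench alone.

Things in the scene. Friction and masses are not known exactly. Their poses are not given: they have to be found in the camera images.
- tester: bench pull gauge, fixed to the bench: a grey base plate 270 x 230 mm, 12 thick; origin under the plate's centre, z up, -x is the direction in which the handle is pulled (roughly towards the robot). On its -y side, along the line y = -75 mm, a white gauge housing (x from 0 to 135 mm, 64 mm wide, top 60 mm above the bench) with the black pull handle in front of it; on its +y side the ballast tray
- tray_in (a point): centre of the ballast tray's floor, 12 mm above the bench; the tray is 192 (along the tester's x) x 132 mm (along its y) inside, black, with rims 5 mm thick that stand 12 mm above its floor; it holds up to six weights standing three by two
- handle_top (a point): centre of the top edge, 92 mm above the bench, of the black upright pull handle: a plate 12 mm thick along the pull, 42 mm wide across it, its underside 32 mm above the bench. Between its near face and the white housing are 39 mm free at home, bridged only by an 8 mm steel rod whose top is 39 mm above the bench
- pull (a joint): how far the handle's slide is pulled out, m: 0 fully home, 0.100 at its end stop. It is sprung: about 2 N to start, 1.1 N more for each 10 mm, and it springs home when let go
- pointer_top (a point): centre of the top of the red drag pointer, an upright red tab on top of the white housing, 8 mm thick along the pull, 18 mm wide, its top 88.5 mm above the bench and 28 mm above the housing; the housing's top is otherwise clear for a closed gripper ahead of or behind it
- pointer (a joint): reading of the red pointer, m: 0 = zero, at the end of the scale away from the handle (there it meets its stop), growing towards the handle. It moves freely by about 1 N of push and stays where it is left. The slide carries it outwards only: it starts to move when the pull exceeds the pointer's reading by 1 mm, and it stays behind when the slide goes home
- mark_line (a point): centre of the top of the green mark, a flat green strip 8 mm wide along the pull, 3 mm high, on top of the housing beside the pointer's path; the pointer is at the mark when both are level along the tester's x
- mark (a joint): where the green mark is set, m, on the pointer's scale: the pointer is at the mark when its reading equals this. It is not to be moved
- bin: open blue plastic bin fixed to the bench, 180 (x) x 250 (y) mm outside, 36 mm tall, walls and floor 5 mm; origin under its centre
- bin_in (a point): centre of the bin's inner floor, 5 mm above the bench
- weight1: brass knob weight, about 0.5 kg: a round body 44 mm across and 36 tall, a 12 mm neck, then a round grip knob 22 mm across whose underside is 48 mm and top 66 mm above the weight's foot. Origin: centre of its underside, z up its axis. It starts standing in the blue bin (some starts have only two or three of the four weights; the absent ones read None)
- weight2: another brass knob weight, the same as weight1 in every way
- weight3: another brass knob weight, the same as weight1 in every way
- weight4: another brass knob weight, the same as weight1 in every way
- jar: small glass jar with a blue cap, 36 mm across and 55 tall, that stands among the weights in the bin and stays there; origin: centre of its underside
- bottle_a: clear bottle, blue cap, 70 mm across, 140 tall; bystander, to be left alone; origin at its underside
- bottle_b: amber bottle, red cap, 60 mm across, 120 tall; bystander, to be left alone; origin at its underside
- beaker: glass beaker, 70 mm across, 90 tall; bystander, to be left alone; origin at its underside
- dish: closed clear plastic dish, 80 mm across, 16 tall; bystander, to be left alone; origin at its underside
- spatula: metal spatula lying flat; bystander, to be left alone; origin at its underside
- jar_b: jar with blue cap, 50 mm across, 70 tall, standing on the bench; bystander, to be left alone; origin at its underside
- bottle_c: amber bottle, blue cap, 64 mm across, 125 tall; bystander, to be left alone; origin at its underside
Not all that is in view belongs to the job. What is shaped like the weight2 but turquoise is not meant.

How it is judged (in metres and radians):
On the way, in this order (a step that is already met when the one before it is completed fails the run):
1. all brass weights stand in the ballast tray and the red pointer is at zero (within 6 mm) (x of weight1 in the frame of tray_in between -0.078 and 0.078 m and y of weight1 in the frame of tray_in between -0.048 and 0.048 m and z of weight1 in the frame of tray_in between -0.005 and 0.006 m and angle between each of weight1, weight2, weight3, weight4's own z axis and vertical below 0.12 rad and x of weight2 in the frame of tray_in between -0.078 and 0.078 m and y of weight2 in the frame of tray_in between -0.048 and 0.048 m and z of weight2 in the frame of tray_in between -0.005 and 0.006 m and x of weight3 in the frame of tray_in between -0.078 and 0.078 m and y of weight3 in the frame of tray_in between -0.048 and 0.048 m and z of weight3 in the frame of tray_in between -0.005 and 0.006 m and x of weight4 in the frame of tray_in between -0.078 and 0.078 m and y of weight4 in the frame of tray_in between -0.048 and 0.048 m and z of weight4 in the frame of tray_in between -0.005 and 0.006 m and value of joint pointer below 0.006 m), for 0.2 s.
2. the handle is pulled out so that the red pointer is level with the green mark (within 5 mm) and held there for a second (x of pointer_top in the frame of mark_line between -0.005 and 0.005 m and value of joint pull above 0.035 m and x of handle_top in the frame of pointer_top between -0.165 and -0.151 m), for 1 s.
At the end, for the whole second after the job is handed in: every weight present stands upright on the floor of the blue bin again, at rest; the slide is fully home (within 4 mm); the red pointer is left level with the green mark within 5 mm; the small jar is still in the bin (x of weight1 in the frame of bin_in between -0.068 and 0.068 m and y of weight1 in the frame of bin_in between -0.103 and 0.103 m and z of weight1 in the frame of bin_in between -0.005 and 0.006 m and angle between each of weight1, weight2, weight3, weight4's own z axis and vertical below 0.12 rad and x of weight2 in the frame of bin_in between -0.068 and 0.068 m and y of weight2 in the frame of bin_in between -0.103 and 0.103 m and z of weight2 in the frame of bin_in between -0.005 and 0.006 m and x of weight3 in the frame of bin_in between -0.068 and 0.068 m and y of weight3 in the frame of bin_in between -0.103 and 0.103 m and z of weight3 in the frame of bin_in between -0.005 and 0.006 m and x of weight4 in the frame of bin_in between -0.068 and 0.068 m and y of weight4 in the frame of bin_in between -0.103 and 0.103 m and z of weight4 in the frame of bin_in between -0.005 and 0.006 m and linear speed of each of weight1, weight2, weight3, weight4 below 0.03 m/s and x of pointer_top in the frame of mark_line between -0.005 and 0.005 m and value of joint pull below 0.004 m and x of jar in the frame of bin_in between -0.085 and 0.085 m and y of jar in the frame of bin_in between -0.12 and 0.12 m and z of jar in the frame of bin_in below 0.03 m); the robot touches nothing.
It fails at once if a bystander on the bench is shifted by more than 4 cm or knocked over (distance of any of bottle_a, bottle_b, beaker, dish, spatula, jar_b, bottle_c from where it was at the start of the episode above 0.04 m or angle between any of bottle_a, bottle_b, beaker, dish, jar_b, bottle_c's own z axis and vertical above 0.6 rad).
Of weight1, weight2, weight3, weight4 only 2 to 4 are there at a start; the rules pass over those that are not, and their reading is None.
At some moment in a run one of weight1, weight2, weight3, weight4 may be knocked a few centimetres aside while the robot is not near it.
It also fails if it takes over 210 s, if anything falls off the work surface, if the arm or the gripper's body presses on something with over 40 N, if the wrist force passes 120 N, or if a joint passes its speed limit or range.

### The arm

A 7-joint arm with a two-finger parallel gripper is mounted at the origin on the work surface. World frame = base frame: x ahead of the robot, y to its left, z up, the work surface at z = 0. Lengths are in mm, angles in rad, forces in N, time in s.
With the tool pointing down it reaches from about 350 to 900 mm from the base axis. Payload 7.2 kg.
Tool frame: the origin (TCP) lies midway between the tips of the shut fingers; the grasp point (between the pads) lies 19 mm behind it; z points along the fingers, y is the line along which they close (so a half turn about z gives the same grasp; the last joint's range is limited). The gripper opens to 88 mm and grips with 3 to 60 N. Pads are 20 mm wide; open, the fingers measure 115 mm over their backs; the gripper's body (75 mm by 178 mm) begins 61 mm behind the grasp point.
Start: joints at [1.073, 0.411, -0.013, 1.596, 0.006, 1.134, -0.082], TCP at [260.42, -568.164, 222.653] pointing down, gripper open.
Joint ranges: [-2.95, 2.95], [-0.29, 1.99], [-1.47, 1.44], [0.14, 2.54], [-1.03, 4.17], [0.13, 1.85], [-2.86, 2.86]. Speed limits (rad/s): [2.39, 2.39, 3.01, 3.01, 3.14, 3.14, 3.14].

### API

Orientations are given as a unit quaternion [x, y, z, w].
In Python, from plant import robot gives the robot as it stands. The module is installed in compiled form; this text tells all that it offers. Calls block until the motion is done:
- robot.move_to(position, orientation): joint-space move of the TCP to a pose.
- robot.movel(position, rotation=None, v=150, threshold=None): straight line of the TCP; rotation=None keeps the orientation; v is the mean speed in mm/s. With threshold (N) it stops when the force on the tool has changed by that much, and returns True; else False.
- robot.set_joints(angles): joint-space move.
- robot.ungrasp() and robot.close_gripper(): open the fingers fully, or close them until they stop; the grip force is fixed at half the most.
- robot.dwell(seconds).
- robot.ik(position, orientation): joint angles nearest the present ones, or None.
- robot.grab_frame(name): name is "scene" or "top" or "wrist"; returns (picture, depth): 400x640x3 uint8, blue, green, red; 400x640 float32, mm along the optical axis (not along the pixel's ray), 0 where there is no reading.
- robot.calibration(name): a dict with "vertical_fov" (degrees; the focal length in pixels is half the picture's height over the tangent of half this angle, whatever the lens; pixels are square), "cx", "cy" (the principal point, pixels), "T" (4x4, takes a point from camera to world coordinates); the wrist camera has in their place "mount" (4x4, takes a point from camera to tool coordinates, whose origin is the TCP and whose axes are the flange's). Camera axes: x right, y down, z forward; pixel columns grow to the right and rows downward; lengths in mm; the calibration is good to about 2 mm. The wrist camera is an equidistant fisheye: a pixel r from the principal point sees the ray r / f radians off the axis. A picture is of the moment at which its call begins: read the wrist's pose just before it. calibration takes no time and is no camera call.
A pose or a line that the arm cannot do raises robot.PlanningError and nothing moves.
- robot.hand_in(): hands the job in; it is judged then, once.
Readings, each from a call of its own:
- robot.read_clock(): time.
- robot.read_joint_positions(): joint angles.
- robot.read_dq(): joint speeds.
- robot.read_tau(): joint torques, N m.
- robot.read_ee_pos(): TCP position.
- robot.read_ee_rot(): TCP orientation.
- robot.read_wrist_force(): force on the tool from outside, world axes, zero at the start.
- robot.read_ft_torque(): the same for the moment, N m.
- robot.read_opening(): finger opening in mm.
- robot.read_finger_force(): force on a finger pad.
Only numpy, scipy, OpenCV 4.12 (cv2) and the standard library are available. Lean on these libraries where they do the work, as an engineer would, in place of code of your own. Each camera call takes 0.05 s, during which the arm holds its last target. There are 200 camera calls.

## Working session

There is one attempt and no reset: what is moved stays moved. The work goes in short steps, each a Python script; the robot and the scene stay as the last script left them, time stands still between calls to the robot, and variables do not carry over. Pictures are saved under pics/ and viewed, at most 14 in all, crops included, and the job is handed in when it is done.

```bash
mkdir -p pics; ls; python3 - <<'E'
from plant import robot
import cv2,numpy as np
for n in("scene","top"):
    p,d=robot.grab_frame(n); cv2.imwrite(f"pics/{n}0.png",p); np.save(f"{n}0.npy",d)
    c=robot.calibration(n); print(n,c["vertical_fov"],c["cx"],c["cy"],np.round(c["T"],3).tolist())
c=robot.calibration("wrist");print(c)
print(robot.read_clock(),robot.read_ee_rot())
E
```

```text
pics
scene 53.336195306529845 316.6529100114883 199.22341627549065 [[-0.899, 0.26, -0.352, 985.695], [0.437, 0.576, -0.69, 797.319], [0.023, -0.775, -0.632, 803.735], [0.0, 0.0, 0.0, 1.0]]
top 45.83959609580901 316.36399098501823 209.93374779235643 [[-0.008, -0.987, 0.161, 276.67], [-1.0, 0.008, 0.002, 18.294], [-0.004, -0.161, -0.987, 1756.845], [0.0, 0.0, 0.0, 1.0]]
{'vertical_fov': 65.70646984690485, 'cx': 322.040495306655, 'cy': 193.335585905121, 'mount': array([[-6.10274947e-05, -9.63620160e-01, -2.67275481e-01,
         7.29192546e+01],
       [ 9.99999600e-01,  1.79565201e-04, -8.75726114e-04,
         1.05593633e-01],
       [ 8.91860714e-04, -2.67275427e-01,  9.63619764e-01,
        -1.62035613e+02],
       [ 0.00000000e+00,  0.00000000e+00,  0.00000000e+00,
         1.00000000e+00]])}
0.1 [ 9.77000329e-01  2.13236669e-01 -2.00253524e-04 -6.63906617e-04]
```

View pics/scene0.png

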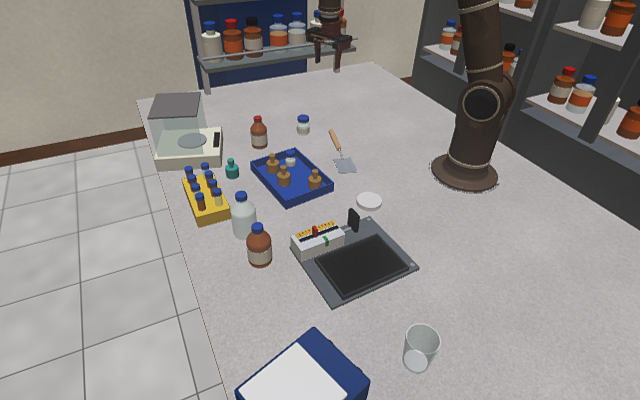

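View pics/top0.png

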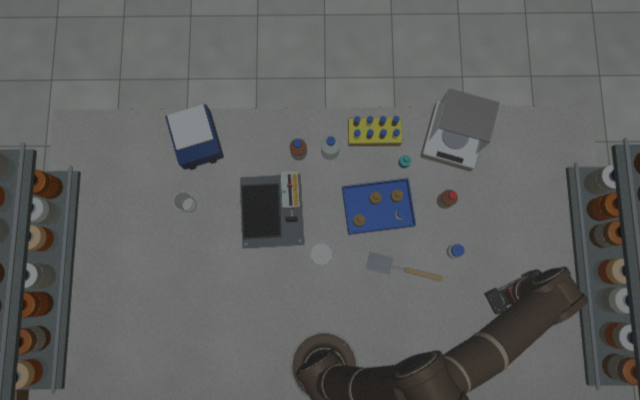

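Scene: three brass weights in the blue bin (top view 376,198; 397,195; 359,220), and the little jar at 399,213. The turquoise knob (405,160) stands outside the bin and is not meant. The tester is at about (272,212), with the handle at (291,219). I'll locate them roughly from the top view, then look from the wrist.

```bash
cat > h.py <<'E'
from plant import robot
import cv2,numpy as np
from scipy.spatial.transform import Rotation as R
def quat(yaw): # tool down, tool x at world yaw
    return (R.from_euler('z',yaw)*R.from_quat([1,0,0,0])).as_quat()
def grab(n,save=None):
    if n=="wrist":
        M=np.eye(4);M[:3,:3]=R.from_quat(robot.read_ee_rot()).as_matrix();M[:3,3]=robot.read_ee_pos()
    p,d=robot.grab_frame(n);c=dict(robot.calibration(n))
    if n=="wrist": c["T"]=M@c["mount"]
    c["fish"]=n=="wrist"; c["f"]=p.shape[0]/2/np.tan(np.radians(c["vertical_fov"])/2)
    if save: cv2.imwrite(f"pics/{save}.png",p)
    return p,d,c
def cast(c,uv,z):
    uv=np.atleast_2d(np.asarray(uv,float));q=(uv-[c["cx"],c["cy"]])/c["f"]
    if c["fish"]:
        r=np.linalg.norm(q,axis=1,keepdims=True)+1e-12
        ray=np.hstack([q/r*np.sin(r),np.cos(r)])
    else: ray=np.hstack([q,np.ones((len(q),1))])
    T=np.asarray(c["T"]);w=ray@T[:3,:3].T;o=T[:3,3]
    return o+w*((z-o[2])/w[:,2:3])
def project(c,P):
    T=np.asarray(c["T"]);v=(np.atleast_2d(P)-T[:3,3])@T[:3,:3]
    if c["fish"]:
        s=np.linalg.norm(v[:,:2],axis=1,keepdims=True);return v[:,:2]/s*np.arctan2(s,v[:,2:3])*c["f"]+[c["cx"],c["cy"]]
    return v[:,:2]/v[:,2:]*c["f"]+[c["cx"],c["cy"]]
def mask(p,lo,hi,roi=None):
    m=cv2.inRange(cv2.cvtColor(p,cv2.COLOR_BGR2HSV),np.array(lo),np.array(hi))
    if roi: 
        k=np.zeros_like(m);x0,y0,x1,y1=roi;k[y0:y1,x0:x1]=255;m&=k
    return m
def blobs(m,amin=20):
    cs,_=cv2.findContours(m,cv2.RETR_EXTERNAL,cv2.CHAIN_APPROX_NONE)
    return sorted([k for k in cs if cv2.contourArea(k)>=amin],key=cv2.contourArea,reverse=True)
def rect(pts): # minAreaRect of world xy points -> centre,long,short,yaw of long side mod pi
    b=cv2.boxPoints(cv2.minAreaRect(pts[:,:2].astype(np.float32)))
    e=[b[1]-b[0],b[2]-b[1]];L=[np.linalg.norm(k) for k in e];i=int(L[1]>L[0])
    return b.mean(0),L[i],L[1-i],np.arctan2(e[i][1],e[i][0])%np.pi
E
python3 - <<'E'
from h import *
p,d,c=grab("top")
hsv=cv2.cvtColor(p,cv2.COLOR_BGR2HSV)
for u,v in[(376,198),(350,200),(260,210),(300,240),(291,180),(290,219)]:print((u,v),hsv[v,u])
b=blobs(mask(p,(110,120,50),(125,255,255),(330,170,425,245)))[0]
print("bin",rect(cast(c,b[:,0],36)))
t=blobs(mask(p,(0,0,0),(180,255,45),(230,165,285,250)))[0]
print("tray",rect(cast(c,t[:,0],12)))
for k in blobs(mask(p,(8,80,60),(25,255,255),(340,178,415,235)),10):
    m,r=cv2.minEnclosingCircle(k);print("w",m,r,cast(c,[m],60))
print("jar",cast(c,[(399,213)],55),"handle",cast(c,[(291,219)],92),"tq",cast(c,[(405,160)],60))
E
```

```text
(376, 198) [ 19 100  82]
(350, 200) [110 153 118]
(260, 210) [ 0  0 37]
(300, 240) [107  23  99]
(291, 180) [ 40   8 101]
(290, 219) [120   6  43]
bin (array([ 570.3062 , -206.56252], dtype=float32), np.float32(246.69437), np.float32(176.0475), np.float32(1.6892436))
tray (array([560.5172 , 230.69449], dtype=float32), np.float32(196.6436), np.float32(134.40422), np.float32(0.05023687))
w (375.0862121582031, 197.63792419433594) 5.343528747558594 [[ 596.44682885 -192.42592781   60.        ]]
w (358.7069091796875, 219.87930297851562) 5.169337749481201 [[ 515.01639341 -130.88361552   60.        ]]
w (397.0, 195.5) 5.4084272384643555 [[ 603.71898749 -272.60172125   60.        ]]
jar [[ 539.79483775 -278.46111031   55.        ]] handle [[515.64374808 112.51360463  92.        ]] tq [[ 737.01633804 -306.82595304   60.        ]]
```

```bash
python3 - <<'E'
from h import *
robot.movel([260.42,-568.164,300])
robot.move_to([600,-205,300],quat(0))
p,d,c=grab("wrist","wbin");np.save("d1.npy",d);np.save("T1.npy",c["T"])
robot.move_to([590,180,300],quat(0))
p,d,c=grab("wrist","wtest");np.save("d2.npy",d);np.save("T2.npy",c["T"])
print(robot.read_clock())
E
python3 -c "
import cv2,numpy as np
a=cv2.imread('pics/wbin.png');b=cv2.imread('pics/wtest.png')
cv2.imwrite('pics/both.png',np.vstack([cv2.resize(a[20:320],(640,300)),cv2.resize(b[20:320],(640,300))]))"
```

```text
4.1583
```

View pics/both.png

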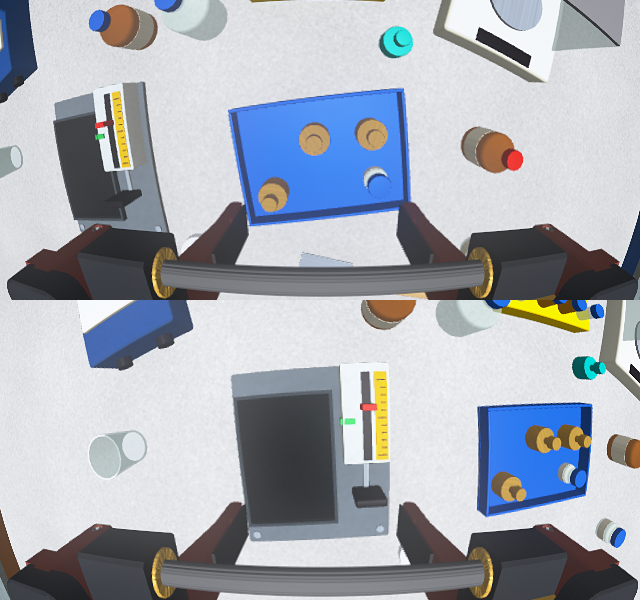

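The wrist view of the bin shows brass weights at (314,158), (371,153) and (271,217), and the jar at (375,203). In the tester view the red pointer is at (369,127), the green mark at (348,142) and the handle at (370,215). Next I'll measure them with depth.

```bash
cat >> h.py <<'E'
def cloud(c,d):
    v,u=np.mgrid[:d.shape[0],:d.shape[1]];q=np.dstack([u-c["cx"],v-c["cy"]])/c["f"]
    if c["fish"]: r=np.linalg.norm(q,axis=2,keepdims=True)+1e-12;q=q/r*np.tan(r)
    P=np.dstack([q,np.ones(d.shape)])*d[...,None];T=np.asarray(c["T"])
    return P@T[:3,:3].T+T[:3,3]
def knobs(p,d,c,z0,box,tol=6):
    """brass knob tops (z0 = floor) within world box x0,y0,x1,y1"""
    W=cloud(c,d);m=mask(p,(8,70,60),(25,255,255))>0
    m&=(abs(W[...,2]-(z0+66))<tol)&(W[...,0]>box[0])&(W[...,0]<box[2])&(W[...,1]>box[1])&(W[...,1]<box[3])&(d>0)
    out=[]
    for k in blobs(m.astype(np.uint8)*255,25):
        (x,y),r=cv2.minEnclosingCircle(k);M=cv2.moments(k);uv=(M["m10"]/M["m00"],M["m01"]/M["m00"])
        out.append((cast(c,[uv],z0+66)[0][:2],r,uv))
    return out
E
python3 - <<'E'
from h import *
def load(i,n):
    c=dict(robot.calibration("wrist"));c["T"]=np.load(f"T{i}.npy");c["fish"]=True;c["f"]=200/np.tan(np.radians(c["vertical_fov"])/2)
    return cv2.imread(f"pics/{n}.png"),np.load(f"d{i}.npy"),c
p,d,c=load(1,"wbin")
for k in knobs(p,d,c,5,(450,-350,700,-80)):print("w",k)
W=cloud(c,d)
hsv=cv2.cvtColor(p,cv2.COLOR_BGR2HSV)
b=blobs(mask(p,(105,120,50),(125,255,255),(220,95,420,250)))[0]
print("bin",rect(cast(c,b[:,0],36)))
jm=(W[...,2]>45)&(W[...,2]<66)&(mask(p,(95,60,60),(125,255,255),(355,180,400,225))>0)
print("jar",W[jm].mean(0),jm.sum())
p,d,c=load(2,"wtest");W=cloud(c,d)
t=blobs(mask(p,(0,0,0),(180,255,60),(230,105,340,250)))[0]
print("tray",rect(cast(c,t[:,0],24)),rect(cast(c,t[:,0],12)))
r=mask(p,(0,150,80),(6,255,255),(340,110,390,145))|mask(p,(172,150,80),(180,255,255),(340,110,390,145))
s=(r>0)&(abs(W[...,2]-88.5)<5);print("red",W[s].mean(0),W[s].min(0),W[s].max(0),s.sum())
g=(mask(p,(45,100,60),(75,255,255),(335,130,365,155))>0);print("green",W[g].mean(0),W[g].min(0),W[g].max(0),g.sum(),rect(cast(c,blobs(g.astype(np.uint8)*255,5)[0][:,0],63)))
h=(abs(W[...,2]-92)<5);h[:180]=0;h[260:]=0;h[:,:340]=0;h[:,400:]=0
k=blobs(h.astype(np.uint8)*255)[0];print("handle",W[h].mean(0),rect(cast(c,k[:,0],92)))
ho=(abs(W[...,2]-60)<4);ho[:70]=0;ho[200:]=0;ho[:,:330]=0;ho[:,395:]=0
k=blobs(ho.astype(np.uint8)*255)[0];print("housing",rect(cast(c,k[:,0],60)))
for k in knobs(p,d,c,5,(450,-350,700,-80)):print("w",k)
E
```

```text
w (array([ 603.53975233, -195.15038028]), 8.74731731414795, (313.2204861111111, 163.45052083333334))
w (array([ 610.83727421, -275.31345186]), 8.451106071472168, (375.5228070175438, 158.06315789473683))
w (array([ 520.67624827, -133.93457639]), 8.218375205993652, (269.03790412486063, 223.8695652173913))
bin (array([ 573.72455, -206.53894], dtype=float32), np.float32(249.0879), np.float32(179.27623), np.float32(1.6885018))
jar [ 542.90443424 -284.85941781   59.20990761] 458
tray (array([545.27026, 219.86412], dtype=float32), np.float32(92.853645), np.float32(54.005486), np.float32(0.15779515)) (array([542.0278, 221.0125], dtype=float32), np.float32(95.39773), np.float32(55.485203), np.float32(0.15779482))
red [643.23676991 121.73536304  88.27290171] [639.13081616 112.3360015   84.63363422] [646.81993877 129.82506703  90.11603864] 83
green [622.74329258 145.54818701  61.43821649] [613.37867802 136.58690451  12.74419819] [626.58150192 154.34640537  64.64709261] 70 (array([622.9835 , 142.45714], dtype=float32), np.float32(11.708374), np.float32(5.2262373), np.float32(1.5786992))
handle [521.84393754 115.23038407  91.22636776] (array([521.9931 , 114.95214], dtype=float32), np.float32(42.049812), np.float32(13.48763), np.float32(1.6121932))
housing (array([633.25397, 121.26083], dtype=float32), np.float32(133.80946), np.float32(65.161674), np.float32(0.04077493))
w (array([ 520.77931178, -130.0178694 ]), 6.325188159942627, (519.6835871404398, 214.06937394247038))
w (array([ 603.98396131, -191.42892096]), 6.324655532836914, (555.2311827956989, 163.04301075268816))
w (array([ 611.06645832, -270.96464112]), 6.082862854003906, (585.9406392694063, 161.0))
```

```bash
cat >> h.py <<'E'
YT=0.0412; OT=np.array([562.7,193.4]); YB=0.118; OB=np.array([573.7,-206.5])
def rot(a): return np.array([[np.cos(a),-np.sin(a)],[np.sin(a),np.cos(a)]])
def tw(x,y): return OT+rot(YT)@[x,y]      # tester -> world xy
def tb(x,y): return rot(YT).T@(np.array([x,y])-OT)
BINBOX=(460,-350,690,-70); TRAYBOX=(440,140,680,310)
def see_bin(save=None):
    robot.move_to([600,-205,300],quat(0)); robot.dwell(.2)
    p,d,c=grab("wrist",save); return knobs(p,d,c,5,BINBOX)
def see_tray(save=None):
    robot.move_to([600,215,300],quat(0)); robot.dwell(.2)
    p,d,c=grab("wrist",save); return knobs(p,d,c,12,TRAYBOX)
def pick(xy,floor,yaw):
    q=quat(yaw); robot.move_to([*xy,160],q); robot.movel([*xy,floor+55],v=200)
    hit=robot.movel([*xy,floor+40],v=40,threshold=8)
    robot.close_gripper(); o=robot.read_opening()
    robot.movel([*xy,220],v=200); 
    print("pick",np.round(xy),"hit",hit,"open",round(float(o),1),round(float(robot.read_opening()),1),"t",robot.read_clock())
    return 15<robot.read_opening()<26 and not hit
def place(xy,floor,yaw):
    q=quat(yaw); robot.move_to([*xy,220],q); robot.movel([*xy,floor+60],v=200); robot.dwell(.2)
    hit=robot.movel([*xy,floor+37],v=30,threshold=4); z=robot.read_ee_pos()[2]
    robot.ungrasp(); robot.movel([*xy,160],v=200); print("place",np.round(xy),hit,"z",round(float(z),1),"t",robot.read_clock())
E
python3 - <<'E'
from h import *
s=see_bin();print([k[0].round() for k in s])
s.sort(key=lambda k:-k[0][1])
if pick(s[0][0],5,0):
    place(tw(-50,52),12,YT)
print([k[0].round() for k in see_tray("tray1")],tw(-50,52))
E
```

```text
[array([ 604., -195.]), array([ 611., -275.]), array([ 521., -134.])]
pick [ 521. -134.] hit False open 21.0 21.6 t 9.8083
place [511. 243.] True z 51.7 t 14.75
[array([511., 243.])] [510.60063605 243.29645554]
```

View pics/tray1.png

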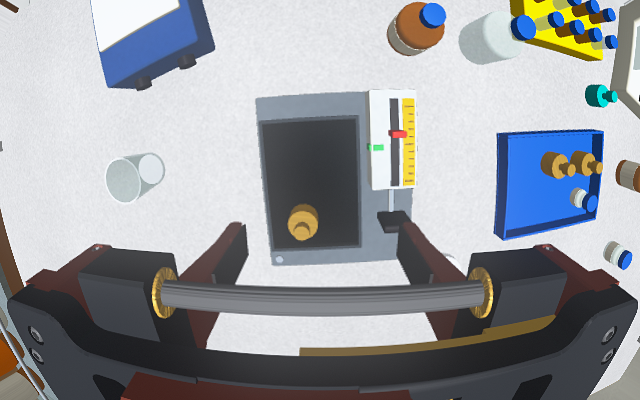

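The first weight stands in the tray at (303,222). The other two come next, then the pointer.

```bash
cat > two.py <<'E'
from h import *
for slot in (0,50):
    s=see_bin();print([k[0].round() for k in s])
    s.sort(key=lambda k:-k[0][1])
    if not pick(s[0][0],5,0): print("pick failed");break
    place(tw(slot,52),12,YT)
print("bin",[k[0].round() for k in see_bin()])
print("tray",[tb(*k[0]).round() for k in see_tray()])
q=quat(YT); robot.ungrasp
P=lambda x,z:[*tw(x,-75),z]
robot.close_gripper()
robot.move_to(P(45,170),q); robot.movel(P(45,72),v=150); robot.dwell(.2)
print("push",robot.movel(P(100,72),v=30,threshold=6),tb(*robot.read_ee_pos()[:2]),robot.read_wrist_force())
x=tb(*robot.read_ee_pos()[:2])[0]
robot.movel(P(x-12,72),v=60);robot.movel(P(x-12,170),v=150)
print([tb(*k[0]).round() for k in see_tray("tray3")],robot.read_clock())
E
python3 two.py
```

```text
[array([ 604., -195.]), array([ 611., -275.])]
pick [ 604. -195.] hit False open 21.1 21.3 t 21.3583
place [561. 245.] True z 51.4 t 26.5083
[array([ 611., -275.])]
pick [ 611. -275.] hit False open 21.2 20.9 t 32.3917
place [611. 247.] True z 51.7 t 37.8167
bin []
tray [array([50., 51.]), array([ 0., 51.]), array([-50.,  52.])]
push True [ 96.33958004 -74.83050307] [ 0.02928038 -0.73614817  0.56687844]
[array([50., 51.]), array([ 1., 52.]), array([-50.,  54.])] 48.3167
```

View pics/tray3.png

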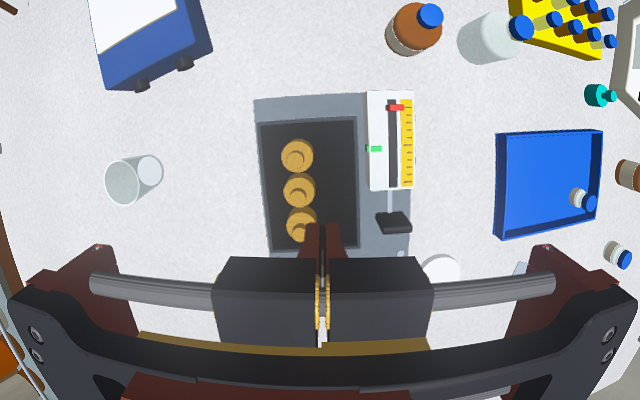

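Three weights are in the tray and the pointer is up at the far end of the scale (396,107), with the mark at (374,149). I'll measure both from close up and make a trial pull that stops short.

```bash
cat >> h.py <<'E'
def gauge(save=None):
    robot.move_to([*tw(60,-75),220],quat(YT)); robot.dwell(.3)
    p,d,c=grab("wrist",save);W=cloud(c,d)
    X=lambda P:np.array([tb(*q[:2]) for q in np.atleast_2d(P)])
    z=(np.linalg.norm(W[...,:2]-tw(60,-75),axis=2)<90)
    r=((mask(p,(0,120,60),(8,255,255))|mask(p,(172,120,60),(180,255,255)))>0)&z&(abs(W[...,2]-88.5)<4)
    g=(mask(p,(45,80,50),(80,255,255))>0)&z&(W[...,2]>57)
    def mid(m,h):
        k=blobs(m.astype(np.uint8)*255,5)[0]; q=X(cast(c,k[:,0],h)); b=q.min(0),q.max(0)
        v,u=np.nonzero(m); return X(cast(c,np.c_[u,v],h)).mean(0),b[0],b[1]
    R_,G_=mid(r,88.5),mid(g,63)
    print("red",np.round(R_,1).tolist(),"green",np.round(G_,1).tolist(),"dx",round(R_[0][0]-G_[0][0],2))
    return R_[0][0],G_[0][0]
def hook(): # closed fingers into the gap
    robot.close_gripper(); robot.move_to([*tw(-19.5,-75),180],quat(YT)); robot.movel([*tw(-19.5,-75),100],v=150)
    print("down hit",robot.movel([*tw(-19.5,-75),50],v=50,threshold=5)); robot.dwell(.2)
def pull(x,v=30): 
    robot.movel([*tw(x,-75),50],v=v); robot.dwell(.3); print("at",tb(*robot.read_ee_pos()[:2]).round(2),np.round(robot.read_wrist_force(),1))
def home():
    robot.movel([*tw(-19.5,-75),50],v=30); robot.dwell(.3); robot.movel([*tw(-19.5,-75),180],v=120)
E
python3 - <<'E'
from h import *
gauge("g1")
hook()
for x in (-26,-29,-31,-55,-70): pull(x)
home(); gauge("g2"); print(robot.read_clock())
E
```

```text
red [[111.5, -75.6], [107.9, -83.8], [115.6, -67.6]] green [[58.3, -51.3], [54.7, -59.6], [62.3, -46.7]] dx 53.2
down hit False
at [-25.91 -75.  ] [0.2 0.6 0.4]
at [-28.74 -75.01] [ 2.5 -0.2 -1.4]
at [-30.97 -75.06] [ 3.1 -0.6 -0.1]
at [-54.84 -75.33] [ 5.2 -1.3 -1.3]
at [-69.4  -75.48] [ 6.1 -2.1 -2.9]
red [[71.2, -76.0], [67.1, -83.7], [75.0, -68.2]] green [[58.2, -51.7], [54.9, -60.2], [61.5, -47.4]] dx 12.96
60.0667
```

View pics/g2.png

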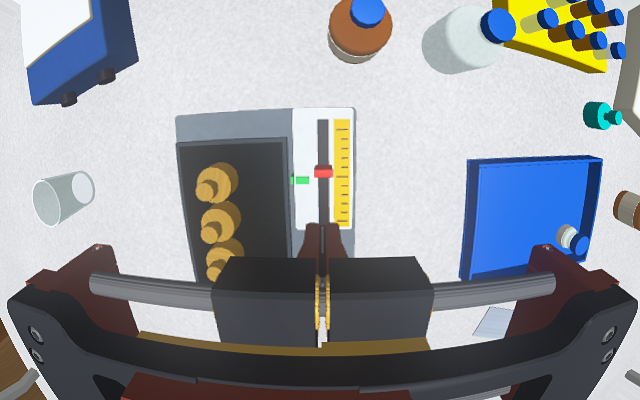

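The pointer (323,171) sits 13 mm short of the mark (302,180). For the real pull I go 13 mm further than the trial and hold.

```bash
python3 - <<'E'
from h import *
hook(); pull(-60); pull(-82.9); robot.dwell(2.5)
print(tb(*robot.read_ee_pos()[:2]).round(2))
home(); gauge("g3"); print([tb(*k[0]).round() for k in see_tray()],robot.read_clock())
E
```

```text
down hit False
at [-59.66 -75.32] [ 5.7 -0.8 -4.3]
at [-81.76 -75.49] [ 8.3 -1.3 -4.8]
[-81.74 -75.49]
red [[58.8, -75.9], [55.1, -83.8], [63.1, -68.1]] green [[58.3, -51.7], [54.9, -60.2], [61.5, -47.4]] dx 0.59
[array([50., 51.]), array([ 1., 51.]), array([-50.,  54.])] 73.7
```

The pointer is level with the mark (0.6 mm). Now the weights go back.

```bash
python3 - <<'E'
from h import *
robot.ungrasp()
for tgt in ((611,-275),(604,-195),(521,-134)):
    s=see_tray();print([tb(*k[0]).round() for k in s])
    s.sort(key=lambda k:-tb(*k[0])[0])
    if not pick(s[0][0],12,YT): print("pick failed");break
    place(tgt,5,0)
    print("bin",[k[0].round() for k in see_bin("binend")])
print("tray",see_tray()); gauge("g4"); robot.move_to([450,0,350],quat(0)); print(robot.read_clock())
grab("scene","sceneend")
E
python3 -c "
import cv2,numpy as np
cv2.imwrite('pics/end.png',np.vstack([cv2.imread('pics/binend.png')[80:280],cv2.imread('pics/g4.png')[80:300]]))"
```

```text
[array([ 1., 52.]), array([50., 51.]), array([-50.,  52.])]
pick [610. 247.] hit False open 21.3 21.4 t 79.375
place [ 611 -275] True z 44.4 t 84.8667
bin [array([ 610., -274.])]
[array([ 0., 51.]), array([-50.,  52.])]
pick [561. 245.] hit False open 21.0 21.3 t 91.4
place [ 604 -195] True z 44.6 t 96.625
bin [array([ 603., -195.]), array([ 610., -274.])]
[array([-50.,  52.])]
pick [511. 243.] hit False open 21.4 21.3 t 103.1667
place [ 521 -134] True z 44.4 t 108.1833
bin [array([ 603., -195.]), array([ 610., -274.]), array([ 521., -135.])]
tray []
red [[59.3, -76.3], [55.8, -84.2], [62.9, -68.5]] green [[58.4, -51.4], [54.6, -59.6], [62.3, -46.7]] dx 0.93
112.8667
```

View pics/end.png

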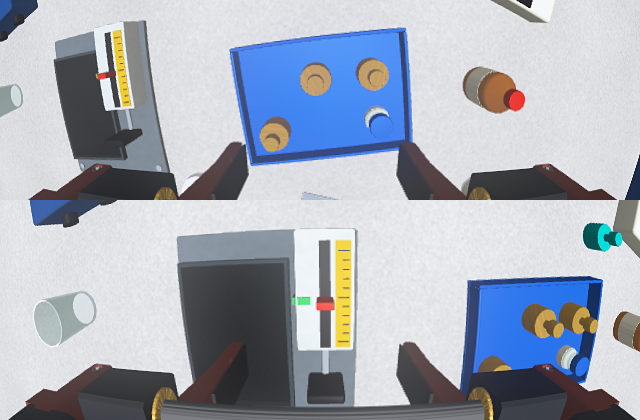

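All three weights stand upright in the bin at (315,79), (372,74) and (275,135), with the jar beside them at (378,120). The tray is empty, the handle is home and the pointer is level with the green mark.

```bash
python3 - <<'E'
from plant import robot
print(robot.hand_in())
E
```

```text
the job is handed in; nothing more can be done
None
```

The job is handed in (no verdict was returned): the three brass weights present are back upright in the bin with the jar, the handle looks fully home in the last picture, and the red pointer is about 1 mm from the green mark after a hold of over two seconds.

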